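Slide a sample plate out from under the microscope and post it into the return chute

TASK

Slide the metal sample plate forwards from under the microscope head, along the stage, until it clearly overhangs the stage's front edge but still lies flat on the stage; then grip the overhanging end, lift the plate off and post it lengthwise into the mouth of the covered return chute, so that it slides down to the end stop. Do not bump the microscope head, and do not knock over the bottle, the jar or the beaker.

Things in the scene. Friction and masses are not known exactly. Their poses are not given: they have to be found in the camera images.
- plate_center (a point): Centre (half-way up) of the loose aluminium sample plate, 110 mm long (its x), 60 wide (y), 6 thick (z, up), 0.08 to 0.13 kg, three dark round marks on top. It lies flat on the stage, length along the stage's x, between two rails that leave its sides no room for fingers; its front end starts 8 to 22 mm behind the stage's front edge. Pushed at its rear end, it slides forwards.
- stage_edge (a point): Middle of the front edge of the microscope's fixed black stage, on its level top, 80 mm above the table. x points to the microscope's back, away from the robot, y along the edge, z up. The stage board is 104 mm wide, 10 thick, 210 long. Its rails, 64 mm apart inside, 8 high, run from the front edge to 170 mm behind it.
- stand: The fixed microscope stand; origin on the table below stage_edge, same axes. Under the stage board a white pedestal starts 60 mm behind the front edge and a foot (150 mm wide, 16 high) 50 mm behind; in front of and below the edge there is free space. A 32 mm round column stands 245 mm behind the edge.
- scope_head: White microscope head, fixed over the stage's rear; frame as stand. Its 90 mm wide box starts 138 mm behind the edge, 85 to 270 mm above the stage; a 68 mm lens ring, centre 174 mm behind the edge, comes down to 72 mm above it. Eyepieces reach to 83 mm behind the edge, 235 mm up. It bars a vertical tool behind the plate: lean 35 to 45 degrees, gripper towards the robot.
- chute_mouth (a point): Middle of the upper edge of the chute's floor, at its mouth, 165 mm above the table. x is level and points from the mouth to the lower end, y across, z up. The floor goes straight down along +x, 35 degrees below level; the mouth's plane is square to it. The space in front of and below the mouth is free.
- chute: The fixed metal chute; origin on the table below chute_mouth, same axes. A flat tunnel open only at the mouth: inside 76 mm wide, 25 high (square to the floor), 230 long to the end stop; sides 6 mm, roof 3 mm, of metal for the first 70 mm, then clear plastic. Slippery (friction 0.2 to 0.3): a plate put in lengthwise by more than half slides down by itself; crosswise it does not fit.
- chute_home (a point): Where the plate's centre lies when it has slid down and rests on the chute floor against the end stop (175 mm down the slope from the mouth).
- bottle: Loose amber bottle, 48 mm wide, 100 mm tall, standing; origin at the centre of its underside.
- jar: Loose glass jar, 54 mm wide, 65 mm tall, standing; origin at the centre of its underside.
- beaker: Loose glass beaker, 60 mm wide, 70 mm tall, standing; origin at the centre of its underside.
Things that resemble listed ones, but are neither listed nor needed, are in the scene too. Of the things shaped like the part that bears plate_center, the aluminium one is meant.

How it is judged (in metres and radians):
On the way:
1. the plate lies flat on the stage and overhangs its front edge by 20 to 55 mm (x of plate_center in the frame of stage_edge between 0 and 0.035 m and z of plate_center in the frame of stage_edge between -0.001 and 0.007 m and angle between plate_center's own z axis and vertical below 0.08 rad), for 0.2 s.
At the end, for the whole second after the job is handed in: The plate rests in the chute at its lower end, its centre within 20 mm of chute_home, and is still (distance between plate_center and chute_home below 0.02 m and linear speed of plate below 0.02 m/s); the robot touches nothing.
It fails at once if the microscope head is bumped (more than 8 N) (contact force between scope_head and the arm above 8 N or contact force between scope_head and the fingers above 8 N).
It fails at once if the bottle, the jar or the beaker is knocked over (angle between any of bottle, jar, beaker's own z axis and vertical above 0.7 rad).
It also fails if it takes over 64 s, if anything falls off the work surface, if the arm or the gripper's body presses on something with over 40 N, if the wrist force passes 120 N, or if a joint passes its speed limit or range.

ROBOT

A 6-joint arm with a two-finger parallel gripper is mounted at the origin on the work surface. World frame = base frame: x ahead of the robot, y to its left, z up, the work surface at z = 0. Lengths are in m, angles in degrees, forces in N, time in s.
With the tool pointing down it reaches from about 0.35 to 0.875 m from the base axis. Payload 4.2 kg.
Tool frame: the origin (TCP) lies midway between the tips of the shut fingers; the grasp point (between the pads) lies 19 mm behind it; z points along the fingers, x is the direction in which the jaws open and shut, and the axes are right-handed (so a half turn about z gives the same grasp; the last joint's range is limited). The gripper opens to 87 mm and grips with 3 to 60 N. Pads are 19 mm wide; open, the fingers measure 117 mm over their backs; the gripper's body (75 mm by 190 mm) begins 51 mm behind the grasp point.
Start: joints at [78.129, 22.042, 0.453, 0, -68.411, -14.817], TCP at [0.281, 0.558, 0.223] pointing down, gripper open.
Joint ranges: [-179.83, 179.83], [-69.29, 118.12], [-61.27, 80.66], [-181.25, 117.63], [-171.15, -9.14], [-177.46, 177.46]. Speed limits (degrees/s): [159.86, 159.86, 180, 180, 180, 180].

INTERFACE

Orientations are given as a 3x3 rotation matrix whose columns are the frame's x, y, z axes.
In Python, from station import sense, capture, finish_job, find_in gives the robot as it stands.
- The arm moves only by the shell command python3 -m creep 'ROWS'. ROWS is JSON, a list of rows, each a list of 7 numbers: the shift along the tool's x, y, z in mm, then the turn, a rotation vector about the tool's x, y, z in degrees, then the opening, from 0 (shut) to 1 (fully open). A call has exactly 10 rows; each row shifts and turns the commanded pose from where the row before left it, along the tool's axes as they then stand; what a row does not reach is not made up. A row lasts 1/8 s, in which the tool goes at most 62.5 mm and 10.7 degrees, less where a joint would pass 70% of its speed; a pose out of reach is approached as far as the arm can. A call with a gripper value outside its range is refused whole. The fingers move at their own pace and stop on an object; the grip force is fixed at half the most. Time passes only in rows, so rows that do not move let the fingers close, or fill a call up. It gives the time, the measured TCP pose, the force and the opening at its end, in the units of the state.
- sense(): the state, without advancing time (a new reading comes with each control period).
- capture(name): name is "scene" or "top" or "wrist"; returns a dict with "color" (384x512x3 uint8, blue, green, red), "vertical_fov" (degrees; the focal length in pixels is half the picture's height over the tangent of half this angle, whatever the lens; pixels are square), "cx", "cy" (the principal point, pixels), "R" (3x3) and "t" (3): a world point X has camera coordinates R X + t. Camera axes: x right, y down, z forward; pixel columns grow to the right and rows downward; lengths in m; the calibration is good to about 2 mm. A picture is of the moment at which its call begins. There is no depth.
- finish_job(): hands the job in, once; it reports no verdict.
Trained networks look in the newest picture that a camera, given by its name, has taken for a name from the list of things; names that differ only in an ending like _2 or _b are one class to them, and where a whole thing is asked for, a point or a joint stands for the part that bears it (a point fixed in the world has none). Each returns a list of dicts, best first, with "p" (0 to 1); they miss things now and then, are a little off and sometimes report something else, mostly with a low value. They report only what shows in the picture. A call takes as long as a camera call. They do not tell look-alikes from the thing itself.
- find_in(camera, name): "xy" ([column, row] in pixels, amid what is visible of it).
The state is a dict: "time_s": time; "joints": joint angles; "joint_velocities": joint speeds; "effort": joint torques, N m; "tcp_pos": TCP position; "ee_rot": TCP orientation; "wrist_force": force on the tool from outside, world axes, zero at the start; "moment": the same for the moment, N m; "gripper_width": opening from 0.0 (shut) to 1.0 (fully open).
Only numpy, scipy, OpenCV 4.12 (cv2) and the standard library are available. Lean on these libraries where they do the work, as an engineer would, in place of code of your own. Each camera call takes 0.05 s, during which the arm holds its last target. There are 200 camera calls.

## Working session

There is one attempt and no reset: what is moved stays moved. The work goes in short steps, Python scripts to look and compute and a shell command to move; the robot and the scene stay as the last step left them, time stands still between calls to the robot, and variables do not carry over. Pictures are saved under pics/ and viewed, about 8 in all and at most 12, crops included, and the job is handed in when it is done.

```bash
mkdir -p pics; ls; cat > h.py <<'E'
import numpy as np, cv2, json
from station import *
def K(c):
    f=c["color"].shape[0]/2/np.tan(np.radians(c["vertical_fov"]/2)); return f,c["cx"],c["cy"]
def proj(c,X):
    X=np.atleast_2d(X); p=X@np.array(c["R"]).T+np.array(c["t"]); f,cx,cy=K(c)
    return np.c_[f*p[:,0]/p[:,2]+cx,f*p[:,1]/p[:,2]+cy]
def ray(c,uv):
    f,cx,cy=K(c); R=np.array(c["R"]); d=R.T@np.array([(uv[0]-cx)/f,(uv[1]-cy)/f,1]); return -R.T@np.array(c["t"]),d
def atz(c,uv,z):
    o,d=ray(c,uv); return o+d*(z-o[2])/d[2]
E
python3 - <<'E'
from h import *
ims=[]
for n in ["scene","top","wrist"]:
    c=capture(n); cv2.imwrite(f"pics/{n}0.png",c["color"])
    print(n,c["vertical_fov"],c["cx"],c["cy"],np.round(c["R"],3).tolist(),np.round(c["t"],3).tolist())
    for k in ["plate_center","stage_edge","scope_head","chute_mouth","chute_home","chute","bottle","jar","beaker"]:
        print(k,[(np.round(d["xy"]).astype(int).tolist(),round(d["p"],2)) for d in find_in(n,k)[:4]])
a=cv2.imread("pics/scene0.png");b=cv2.imread("pics/top0.png")
cv2.imwrite("pics/st.png",cv2.resize(np.vstack([a,b]),None,fx=.78,fy=.78))
cv2.imwrite("pics/scene_b.png",cv2.resize(a,(800,600)));cv2.imwrite("pics/top_b.png",cv2.resize(b,(800,600)))
s=sense();print(s["time_s"],s["tcp_pos"],np.round(s["ee_rot"],3).tolist(),s["gripper_width"])
E
```

```text
pics
scene 43.93491936821192 255.68160006448366 197.82650335053836 [[-0.628, 0.778, 0.011], [0.694, 0.566, -0.445], [-0.353, -0.272, -0.895]] [0.316, -0.307, 1.671]
plate_center [([207, 108], 0.92), ([219, 238], 0.75), ([180, 186], 0.66)]
stage_edge [([151, 197], 0.72)]
scope_head [([143, 180], 0.63)]
chute_mouth [([270, 285], 0.72), ([360, 272], 0.66)]
chute_home [([271, 283], 0.71)]
chute [([271, 280], 0.93)]
bottle [([258, 203], 0.63)]
jar [([177, 135], 0.86)]
beaker [([360, 269], 0.82), ([256, 202], 0.52)]
top 53.351039234329015 253.74533023498054 193.5606662049218 [[-0.027, -1.0, -0.007], [-0.982, 0.028, -0.185], [0.185, 0.002, -0.983]] [0.004, 0.517, 1.243]
plate_center [([362, 253], 0.97), ([309, 166], 0.81), ([253, 163], 0.8), ([194, 156], 0.35)]
stage_edge [([311, 124], 0.73)]
scope_head []
chute_mouth [([193, 157], 0.71)]
chute_home [([197, 155], 0.66), ([308, 167], 0.32)]
chute [([312, 109], 0.64), ([196, 155], 0.62)]
bottle [([309, 164], 0.73), ([247, 203], 0.47)]
jar [([354, 210], 0.76)]
beaker [([147, 212], 0.63)]
wrist 71.78692981693354 251.49111103742905 188.46895984202618 [[-0.45, -0.893, -0.0], [-0.859, 0.433, 0.274], [-0.244, 0.123, -0.962]] [0.625, -0.033, 0.39]
plate_center []
stage_edge []
scope_head []
chute_mouth []
chute_home []
chute []
bottle []
jar []
beaker []
1.5 [0.28070302 0.55841799 0.22255318] [[-0.449, -0.893, 0.0], [-0.893, 0.449, 0.0], [-0.0, -0.0, -1.0]] 0.9999560510926178
```

View pics/scene_b.png

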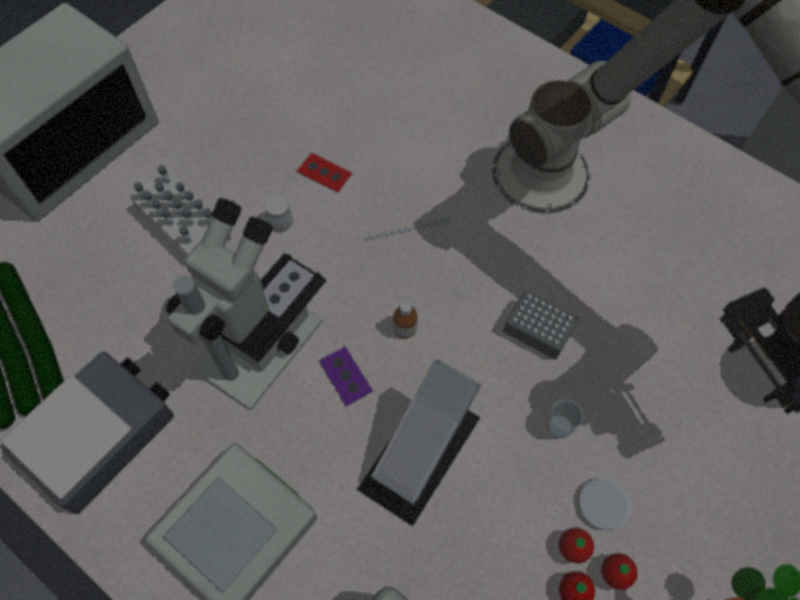

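View pics/top_b.png

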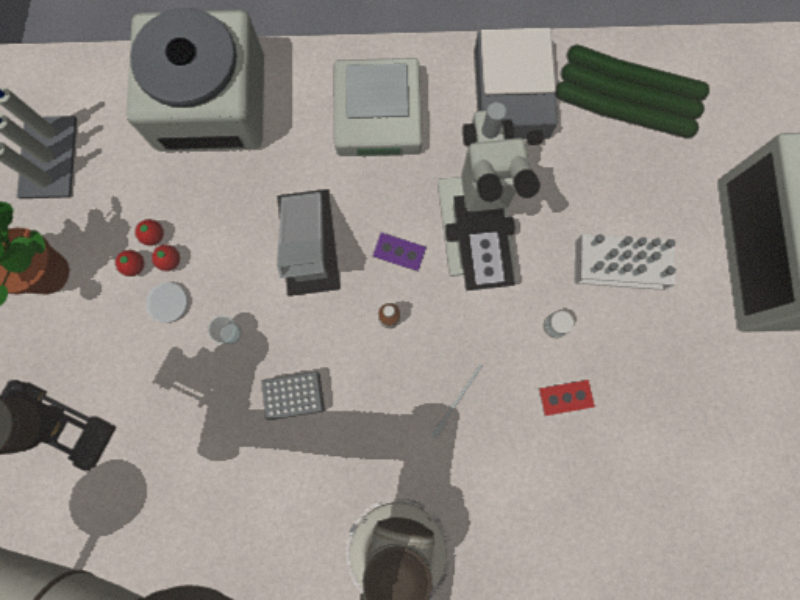

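The aluminium plate is at about (312,164) in the top view, lying on the black stage. The red (363,254) and purple (256,161) ones are coloured look-alikes lying on the table. The chute is at (197,155), the bottle at (249,202), the jar at (358,206) and the beaker at (143,211). Next I'll confirm with an enlarged crop.

```bash
python3 - <<'E'
from h import *
a=cv2.imread("pics/scene0.png");b=cv2.imread("pics/top0.png")
def cr(im,x,y,w=80,h=60,s=5):
    o=cv2.resize(im[y:y+h,x:x+w],None,fx=s,fy=s,interpolation=cv2.INTER_CUBIC)
    o=cv2.convertScaleAbs(o,alpha=1.5)
    for i in range(0,w,10): cv2.putText(o,str(x+i),(i*s,8),0,.3,(0,255,255),1); cv2.line(o,(i*s,10),(i*s,14),(0,255,255),1)
    for i in range(10,h,10): cv2.putText(o,str(y+i),(0,i*s+3),0,.3,(0,255,255),1); cv2.line(o,(20,i*s),(24,i*s),(0,255,255),1)
    return o
print()
cv2.imwrite("pics/crops.png",np.vstack([np.hstack([cr(b,270,130),cr(b,160,125,80,66)[:300] if 0 else cr(b,160,120,100,75,4)]),np.hstack([cr(a,140,150,80,60+0),cr(a,220,225,150,113,400/150)[:300]])]))
E
```

```text
Traceback (most recent call last):
cv2.error: OpenCV(4.12.0) :-1: error: (-5:Bad argument) in function 'putText'
> Overload resolution failed:
>  - Can't parse 'org'. Sequence item with index 0 has a wrong type
>  - Can't parse 'org'. Sequence item with index 0 has a wrong type
```

```bash
python3 - <<'E'
from h import *
a=cv2.imread("pics/scene0.png");b=cv2.imread("pics/top0.png")
def cr(im,x,y,w=80,h=60,s=5):
    o=cv2.resize(im[y:y+h,x:x+w],None,fx=s,fy=s,interpolation=cv2.INTER_CUBIC)
    o=cv2.convertScaleAbs(o,alpha=1.5)
    for i in range(0,w,10): cv2.putText(o,str(x+i),(i*s,8),0,.3,(0,255,255),1); cv2.line(o,(i*s,10),(i*s,14),(0,255,255),1)
    for i in range(10,h,10): cv2.putText(o,str(y+i),(0,i*s+3),0,.3,(0,255,255),1); cv2.line(o,(20,i*s),(24,i*s),(0,255,255),1)
    return o
cv2.imwrite("pics/crops.png",np.vstack([np.hstack([cr(b,270,130),cr(b,160,120,100,75,4)]),np.hstack([cr(a,140,150),cr(a,220,225,100,75,4)])]))
E
```

```text
(no output)
```

View pics/crops.png

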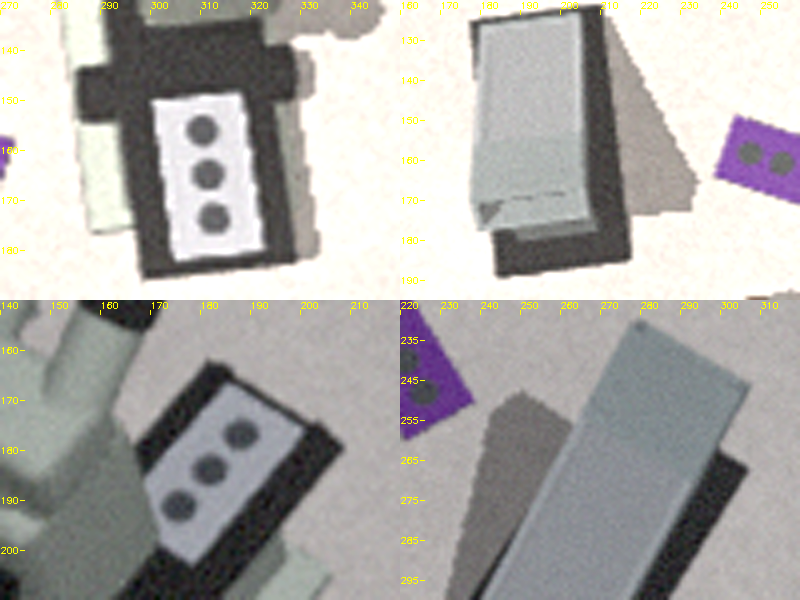

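The crop confirms the silver plate on the black stage as the aluminium one: marks at (310,156), (312,165) and (313,173) in the top view. The chute mouth faces the robot, with its lip at about (181,177) to (209,174). Next I fit the fixture models to these points.

```bash
cat > fit.py <<'E'
from h import *
from scipy.optimize import least_squares
ct=capture("top");cs=capture("scene")
S35,C35=np.sin(np.radians(35)),np.cos(np.radians(35))
def W(p,L):
    L=np.array(L,float);c,s=np.cos(p[2]),np.sin(p[2]); return np.c_[p[0]+c*L[:,0]-s*L[:,1],p[1]+s*L[:,0]+c*L[:,1],L[:,2]]
def fit(obs,x0):
    f=lambda p:np.concatenate([(proj(c,W(p,[l]))[0]-uv) for c,l,uv in obs])
    r=least_squares(f,x0,loss="soft_l1"); print(np.round(r.x[:2],4),round(np.degrees(r.x[2]),2),"res px",np.round(r.fun.reshape(-1,2),1).tolist()); return r.x
st=fit([(ct,[0,.052,.08],(298.6,185)),(ct,[0,-.052,.08],(329.4,182)),(cs,[0,.052,.08],(208.6,179.4)),(cs,[0,-.052,.08],(182,162.4))],[.5,-.2,0])
# plate: fit pose from marks centre & corners
t=.086
pl=fit([(ct,[-.055,.03,t],(305,182.4)),(ct,[-.055,-.03,t],(323,180)),(ct,[.055,.03,t],(300.4,149.6)),(ct,[.055,-.03,t],(318.2,148.4)),
 (ct,[0,0,t],(311.6,164.6)),(cs,[0,0,t],(181.7,183.8)),(cs,[-.055,-.03,t],(186.4,166.4)),(cs,[-.055,.03,t],(201.6,176))],[.55,-.2,0])
d=pl[:2]-st[:2];print("plate in stage",d@[np.cos(st[2]),np.sin(st[2])],d@[-np.sin(st[2]),np.cos(st[2])])
r=lambda s,y,h:[s*C35+h*S35,y,.165-s*S35+h*C35]
ch=fit([(ct,r(0,.044,0),(181.25,177)),(ct,r(0,-.044,0),(209.25,174.25)),(ct,r(0,.044,.028),(179.5,170)),(ct,r(0,-.044,.028),(207.5,167)),
 (ct,r(.23,.044,.028),(178.75,125)),(ct,r(.23,-.044,.028),(205.25,122.5)),(cs,r(0,-.044,.028),(280,230)),(cs,r(0,.044,.028),(307.5,246.25))],[.55,.2,0])
for n,z,uv in [("bottle",.1,(249,196)),("jar",.065,(359,206)),("beaker",.07,(147,212))]: print(n,np.round(atz(ct,uv,z),3))
E
python3 fit.py
```

```text
[ 0.5411 -0.2094] 3.95 res px [[-0.7, -0.5], [-0.2, -0.5], [0.0, -0.8], [-0.0, -0.8]]
[ 0.6023 -0.205 ] 4.04 res px [[-0.5, -0.8], [-0.4, -0.2], [0.1, 0.1], [0.1, -0.4], [-0.1, 0.0], [0.7, -0.3], [-0.4, -0.7], [-0.1, -0.5]]
plate in stage 0.061401946029102684 0.00020753475852839067
[0.5578 0.1711] 6.91 res px [[-0.9, 0.4], [-0.7, -1.0], [-1.2, 0.6], [-0.5, -0.6], [1.2, 2.8], [-0.2, 1.7], [-3.6, -0.3], [-2.2, 0.1]]
bottle [0.5   0.005 0.1  ]
jar [ 0.462 -0.357  0.065]
beaker [0.461 0.343 0.07 ]
```

```bash
cat > rows.py <<'E'
import sys; from h import *
from scipy.spatial.transform import Rotation as Ro
def Rt(yaw,lean,roll=0):
    # tool x = -y of frame at yaw, tool z leans forward by `lean`
    return Ro.from_euler("z",yaw,degrees=True).as_matrix()@np.array([[0,-1,0],[-1,0,0],[0,0,-1.]])@Ro.from_euler("x",lean,degrees=True).as_matrix()
def plan(p1,R1,n,p0=None,R0=None):
    s=sense(); p=np.array(s["tcp_pos"] if p0 is None else p0); R=np.array(s["ee_rot"] if R0 is None else R0)
    rv=Ro.from_matrix(R.T@R1).as_rotvec(degrees=True)/n; dp=(np.array(p1)-p)/n
    for i in range(n):
        print(np.round(np.r_[R.T@dp*1000,rv],1).tolist()); R=R@Ro.from_rotvec(rv,degrees=True).as_matrix()
    print("--");return p1,R1
E
python3 - <<'E'
from rows import *
a=plan([.40,.28,.35],Rt(4,0),8)
a=plan([.53,-.21,.30],Rt(4,38),12,*a)
plan([.603,-.205,.175],Rt(4,38),4,*a)
E
```

```text
[24.4, -29.0, -15.9, 0.0, 0.0, -3.8]
[26.3, -27.3, -15.9, 0.0, 0.0, -3.8]
[28.0, -25.4, -15.9, 0.0, 0.0, -3.8]
[29.7, -23.5, -15.9, 0.0, 0.0, -3.8]
[31.2, -21.5, -15.9, 0.0, 0.0, -3.8]
[32.6, -19.3, -15.9, 0.0, 0.0, -3.8]
[33.8, -17.1, -15.9, 0.0, 0.0, -3.8]
[34.8, -14.8, -15.9, 0.0, 0.0, -3.8]
--
[41.5, -8.0, 4.2, 3.2, 0.0, -0.0]
[41.5, -7.7, 4.6, 3.2, 0.0, -0.0]
[41.5, -7.5, 5.0, 3.2, 0.0, -0.0]
[41.5, -7.2, 5.4, 3.2, 0.0, -0.0]
[41.5, -6.9, 5.8, 3.2, 0.0, -0.0]
[41.5, -6.5, 6.2, 3.2, 0.0, -0.0]
[41.5, -6.2, 6.5, 3.2, 0.0, -0.0]
[41.5, -5.8, 6.9, 3.2, 0.0, -0.0]
[41.5, -5.4, 7.2, 3.2, 0.0, -0.0]
[41.5, -5.0, 7.5, 3.2, 0.0, -0.0]
[41.5, -4.6, 7.7, 3.2, 0.0, -0.0]
[41.5, -4.2, 8.0, 3.2, 0.0, -0.0]
--
[0.0, 4.8, 35.9, 0.0, 0.0, 0.0]
[0.0, 4.8, 35.9, 0.0, 0.0, 0.0]
[0.0, 4.8, 35.9, 0.0, 0.0, 0.0]
[0.0, 4.8, 35.9, 0.0, 0.0, 0.0]
--
```

```bash
python3 -m creep '[[24,-29,-16,0,0,-3.8,0],[26,-27,-16,0,0,-3.8,0],[28,-25,-16,0,0,-3.8,0],[30,-23,-16,0,0,-3.8,0],[31,-21,-16,0,0,-3.8,0],[33,-19,-16,0,0,-3.8,0],[34,-17,-16,0,0,-3.8,0],[35,-15,-16,0,0,-3.8,0],[41,-8,4,3.2,0,0,0],[41,-8,5,3.2,0,0,0]]'
python3 - <<'E'
from h import *
import pickle
c=capture("wrist");pickle.dump(c,open("w1.pkl","wb"));cv2.imwrite("pics/w1.png",c["color"])
for k in ["chute_mouth","chute","chute_home"]: print(k,find_in("wrist",k)[:3])
E
python3 -m creep '[[41,-7,5,3.2,0,0,0],[41,-7,5,3.2,0,0,0],[41,-7,6,3.2,0,0,0],[41,-6,6,3.2,0,0,0],[41,-6,6,3.2,0,0,0],[41,-6,7,3.2,0,0,0],[41,-5,7,3.2,0,0,0],[41,-5,7,3.2,0,0,0],[41,-5,8,3.2,0,0,0],[41,-4,8,3.2,0,0,0]]'
python3 - <<'E'
from rows import *
c=capture("wrist");cv2.imwrite("pics/w2.png",c["color"])
for k in ["plate_center","stage_edge"]: print(k,find_in("wrist",k)[:3])
s=sense();print(s["tcp_pos"])
plan([.603,-.205,.175],Rt(4,38),4)
im=np.hstack([cv2.imread("pics/w1.png"),c["color"]]);cv2.imwrite("pics/w12.png",cv2.convertScaleAbs(cv2.resize(im,(800,300)),alpha=1.4))
E
```

```text
time_s: 2.85
tcp_pos: [0.4197, 0.198, 0.3423]
ee_rot: [[0.065, -0.991, 0.114], [-0.998, -0.064, 0.008], [-0.001, -0.114, -0.993]]
wrist_force: [1.3, 0.2, -0.3]
gripper_width: 0.022
chute_mouth [{'xy': [270.4, 48.4], 'p': 0.88}]
chute [{'xy': [272.3, 49.5], 'p': 0.76}]
chute_home [{'xy': [270.8, 47.4], 'p': 0.96}]
time_s: 4.3
tcp_pos: [0.5252, -0.2055, 0.3016]
ee_rot: [[0.066, -0.781, 0.622], [-0.998, -0.052, 0.041], [0.0, -0.623, -0.782]]
wrist_force: [0.8, 1.5, 0.8]
gripper_width: 0.005
plate_center [{'xy': [257.7, 198.6], 'p': 0.88}, {'xy': [159.1, 198.7], 'p': 0.57}]
stage_edge [{'xy': [257.3, 52.5], 'p': 0.35}]
[ 0.52473097 -0.20664625  0.30095429]
[0.8, 4.2, 36.8, -0.1, -0.1, -0.1]
[0.8, 4.1, 36.8, -0.1, -0.1, -0.1]
[0.9, 4.1, 36.8, -0.1, -0.1, -0.1]
[0.9, 4.0, 36.8, -0.1, -0.1, -0.1]
--
```

View pics/w12.png

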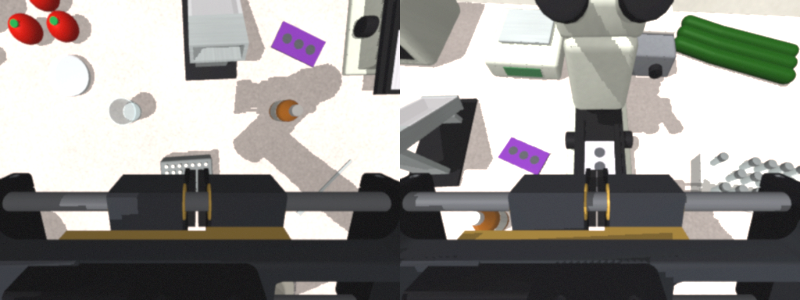

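```bash
python3 -m creep '[[1,4,37,0,0,0,0],[1,4,37,0,0,0,0],[1,4,37,0,0,0,0],[1,4,37,0,0,0,0],[0,0,0,0,0,0,0],[0,0,20,0,0,0,0],[0,0,20,0,0,0,0],[0,0,20,0,0,0,0],[0,0,0,0,0,0,0],[0,0,0,0,0,0,0]]'
python3 - <<'E'
from rows import *
c=capture("wrist");ct=capture("top");cs=capture("scene")
s=sense();p=np.array(s["tcp_pos"]);R=np.array(s["ee_rot"]);print(p)
plan([.6711,-.2002,.089],Rt(4,38),3)
def z(im,u,v,w=100,h=75): 
    u=int(np.clip(u-w/2,0,512-w));v=int(np.clip(v-h/2,0,384-h));return cv2.convertScaleAbs(cv2.resize(im[v:v+h,u:u+w],(400,300),interpolation=2),alpha=1.5)
out=np.vstack([np.hstack([cv2.resize(c["color"],(400,300)),z(ct["color"],*proj(ct,p)[0])]),np.hstack([z(cs["color"],*proj(cs,p)[0]),z(c["color"],*proj(c,p)[0],160,120)])])
cv2.imwrite("pics/pre.png",out)
E
```

```text
time_s: 5.7
tcp_pos: [0.6409, -0.2008, 0.1303]
ee_rot: [[0.066, -0.781, 0.621], [-0.998, -0.052, 0.041], [0.001, -0.623, -0.783]]
wrist_force: [0.7, 0.4, -0.0]
gripper_width: 0.005
[ 0.64065521 -0.20123377  0.13001988]
[0.3, 0.6, 17.0, -0.2, -0.1, -0.1]
[0.3, 0.5, 17.0, -0.2, -0.1, -0.1]
[0.3, 0.5, 17.0, -0.2, -0.1, -0.1]
--
```

View pics/pre.png

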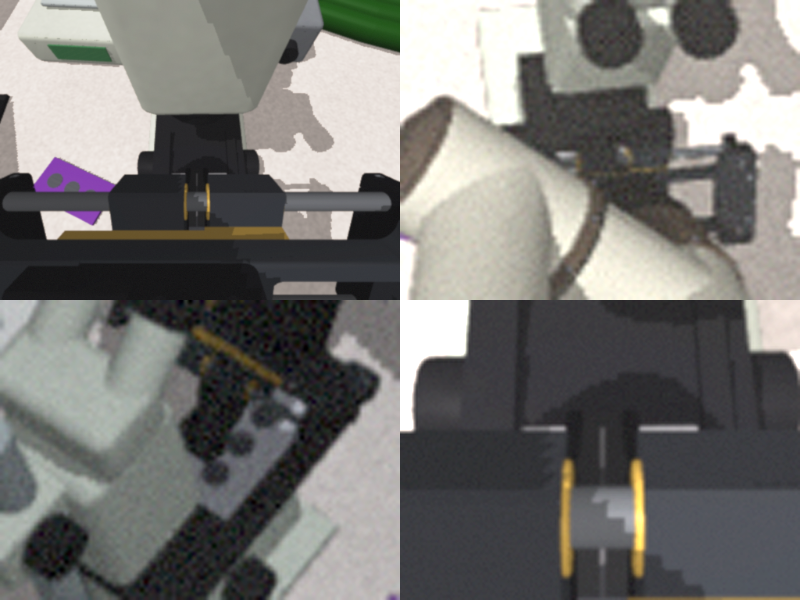

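```bash
python3 - <<'E'
from rows import *
c=capture("wrist");p=np.array(sense()["tcp_pos"]);u,v=proj(c,p)[0]
u0=int(np.clip(u-80,0,352));v0=int(np.clip(v-60,0,264));print(u,v,u0,v0)
g=c["color"].max(2)
for col in (u0+52,u0+58,u0+102,u0+110): 
    print(col,g[v0+46:v0+56,col].tolist())
print([np.round(atz(c,(u0+q/2.5+.0,v0+128/2.5),.086),4) for q in (523,698)])
x=np.array([.6023,-.205,.086])+.055*np.array([.9975,.07,0]);print("pred rear",x,proj(c,x),v0+128/2.5)
E
```

```text
251.3432546763251 230.79904065395843 171 170
223 [43, 44, 43, 43, 46, 79, 110, 75, 39, 35]
229 [41, 38, 34, 31, 36, 76, 110, 75, 41, 43]
273 [30, 30, 32, 33, 60, 104, 120, 79, 46, 43]
281 [30, 30, 31, 34, 61, 104, 121, 81, 46, 45]
[array([ 0.6664, -0.3085,  0.086 ]), array([ 0.6702, -0.3674,  0.086 ])]
pred rear [ 0.6571625 -0.20115    0.086    ] [[252.43703265 223.81176869]] 221.2
```

```bash
python3 -m creep '[[0,0,12,0,0,0,0],[0,0,12,0,0,0,0],[0,0,10,0,0,0,0],[0,0,8,0,0,0,0],[0,0,5,0,0,0,0],[0,0,3,0,0,0,0],[0,0,3,0,0,0,0],[0,0,0,0,0,0,0],[0,0,0,0,0,0,0],[0,0,0,0,0,0,0]]'; python3 -c "
from station import *;import numpy as np
print(sense()['tcp_pos'],sense()['wrist_force'])"
```

```text
time_s: 7.15
tcp_pos: [0.6735, -0.1992, 0.0873]
ee_rot: [[0.065, -0.782, 0.62], [-0.998, -0.051, 0.04], [0.0, -0.621, -0.784]]
wrist_force: [-0.7, -0.7, -0.0]
gripper_width: 0.003
[ 0.67347579 -0.19921179  0.08726256] [-0.6982614  -0.68076691 -0.04220196]
```

```bash
python3 -m creep '[[0,1.6,-1.2,0,0,0,0],[0,2.4,-1.9,0,0,0,0],[0,3.1,-2.5,0,0,0,0],[0,3.1,-2.5,0,0,0,0],[0,3.1,-2.5,0,0,0,0],[0,3.1,-2.5,0,0,0,0],[0,3.1,-2.5,0,0,0,0],[0,3.1,-2.5,0,0,0,0],[0,3.1,-2.5,0,0,0,0],[0,1.6,-1.2,0,0,0,0]]'
cat > look.py <<'E'
from rows import *
import sys
p=np.array(sense()["tcp_pos"]);print(p,sense()["wrist_force"])
out=[]
for n,w,h in (("scene",100,75),("top",100,75)):
    c=capture(n);u,v=proj(c,[.55,-.21,.085])[0]
    u=int(np.clip(u-w/2,0,512-w));v=int(np.clip(v-h/2,0,384-h));print(n,u,v)
    cv2.imwrite(f"pics/{n}_{sys.argv[1]}.png",c["color"])
    out.append(cv2.convertScaleAbs(cv2.resize(c["color"][v:v+h,u:u+w],(400,300),interpolation=2),alpha=1.5))
    e=[[.5411,-.2094,.08]]; print(proj(c,e), [ (d["xy"],round(d["p"],2)) for d in find_in(n,"plate_center")[:4]])
cv2.imwrite(f"pics/look{sys.argv[1]}.png",np.hstack(out))
E
python3 look.py 1
```

```text
time_s: 8.4
tcp_pos: [0.6384, -0.2015, 0.0872]
ee_rot: [[0.065, -0.782, 0.62], [-0.998, -0.051, 0.04], [-0.0, -0.621, -0.784]]
wrist_force: [-0.7, 0.3, 0.6]
gripper_width: 0.003
[ 0.63836815 -0.20151813  0.0871866 ] [-0.67810432  0.34524647  0.60125998]
scene 142 133
[[195.18007274 170.02760354]] [([220.6, 239.6], 0.91)]
top 263 142
[[313.55767779 182.98884469]] [([365.0, 255.4], 0.91), ([250.1, 162.4], 0.78)]
```

View pics/look1.png

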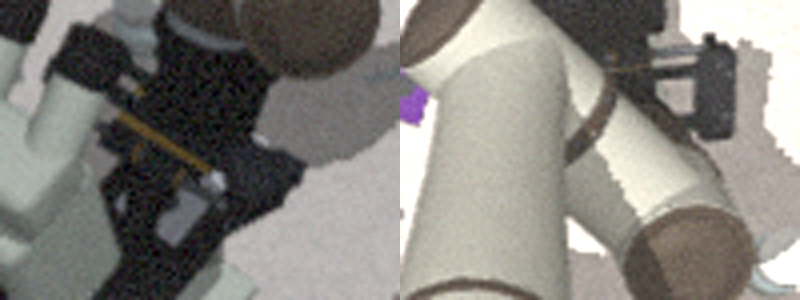

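```bash
python3 - <<'E'
from h import *
c=capture("scene")
u=np.array([.9975,.07,0]);n=np.array([-.07,.9975,0]);e=np.array([.5411,-.2094,.08])
for uv in [(178.6,203.4),(185,194.2)]:
    d=atz(c,uv,.086)-e;print(d@u,d@n)
o=c["color"][175:210,170:205];cv2.imwrite("pics/c2.png",cv2.convertScaleAbs(cv2.resize(o,(560,560),interpolation=2),alpha=1.8))
E
```

```text
0.1199650355650588 0.03278505095993966
0.08523000361806023 0.0291359184549769
```

View pics/c2.png

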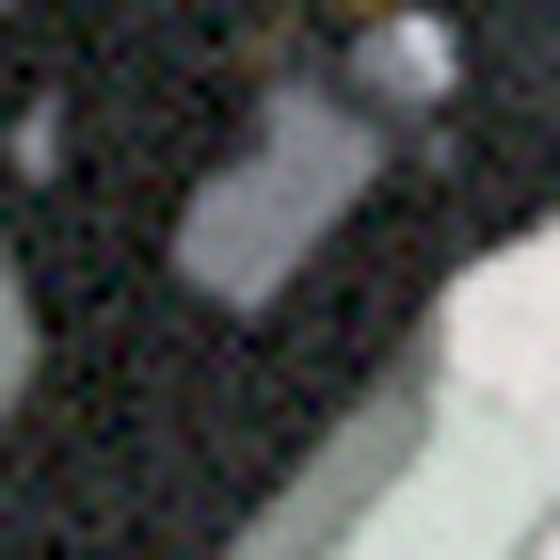

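```bash
python3 -m creep '[[0,1.6,-1.2,0,0,0,0],[0,2.4,-1.9,0,0,0,0],[0,2.4,-1.9,0,0,0,0],[0,2.4,-1.9,0,0,0,0],[0,1.6,-1.2,0,0,0,0],[0,1.6,-1.2,0,0,0,0],[0,0,0,0,0,0,0],[0,0,0,0,0,0,0],[0,0,0,0,0,0,0],[0,0,0,0,0,0,0]]'
python3 - <<'E'
from rows import *
p=np.array(sense()["tcp_pos"]);u=np.array([.9975,.07,0]);up=np.array([0,0,1])
c=capture("scene");o=c["color"][165:200,175:210];cv2.imwrite("pics/c3.png",o)
a=plan(p+.015*u+.0*up,Rt(4,38),1)   # away from plate
a=plan(a[0]+.09*up-.05*u,Rt(4,38),2,*a)
E
```

```text
time_s: 9.9
tcp_pos: [0.6235, -0.2024, 0.0869]
ee_rot: [[0.065, -0.782, 0.62], [-0.998, -0.051, 0.04], [-0.0, -0.621, -0.784]]
wrist_force: [0.1, -0.8, -0.9]
gripper_width: 0.003
[-0.1, -11.8, 9.3, -0.4, -0.2, -0.2]
--
[0.0, -8.0, -50.9, 0.0, 0.0, 0.0]
[0.0, -8.0, -50.9, 0.0, 0.0, 0.0]
--
```

```bash
python3 -m creep '[[0,-2.5,2,0,0,0,0],[0,0,-20,0,0,0,0],[0,0,-45,0,0,0,0],[0,0,-45,0,0,0,0],[0,0,-45,0,0,0,0],[0,15,-45,0,0,0,0.5],[0,15,-45,0,0,0,1],[0,0,0,0,0,0,1],[0,0,0,0,0,0,1],[0,0,0,0,0,0,1]]'
python3 - <<'E'
from rows import *
import pickle
for n in ("scene","wrist","top"):
    c=capture(n);pickle.dump(c,open(f"{n}3.pkl","wb"));print(n,proj(c,[.5411,-.2094,.08])[0],[(d["xy"],round(d["p"],2)) for d in find_in(n,"plate_center")[:3]],[(d["xy"],round(d["p"],2)) for d in find_in(n,"stage_edge")[:2]])
    o=c["color"]
    if n=="scene": a=cv2.resize(o[150:210,150:230],(400,300),interpolation=2)
    if n=="wrist": b=cv2.resize(o,(800,600))
    if n=="top": d=cv2.resize(o[140:200,270:350],(400,300),interpolation=2)
cv2.imwrite("pics/g.png",cv2.convertScaleAbs(np.vstack([np.hstack([a,d]),b[:300]]),alpha=1.5))
E
```

```text
time_s: 11.2
tcp_pos: [0.4517, -0.2134, 0.2592]
ee_rot: [[0.065, -0.783, 0.618], [-0.998, -0.051, 0.041], [-0.001, -0.62, -0.785]]
wrist_force: [-0.4, 0.0, -0.9]
gripper_width: 0.489
scene [195.18007274 170.02760354] [([209.0, 110.4], 0.85), ([189.9, 173.5], 0.64), ([221.9, 239.5], 0.57)] [([148.8, 199.2], 0.74)]
wrist [252.62618433 198.06868822] [([253.6, 191.7], 0.92), ([156.2, 153.2], 0.62)] [([253.7, 36.6], 0.71), ([254.6, 91.2], 0.63)]
top [313.55767779 182.98884469] [([254.9, 162.6], 0.89), ([310.5, 182.2], 0.63)] [([307.4, 125.4], 0.94)]
```

View pics/g.png

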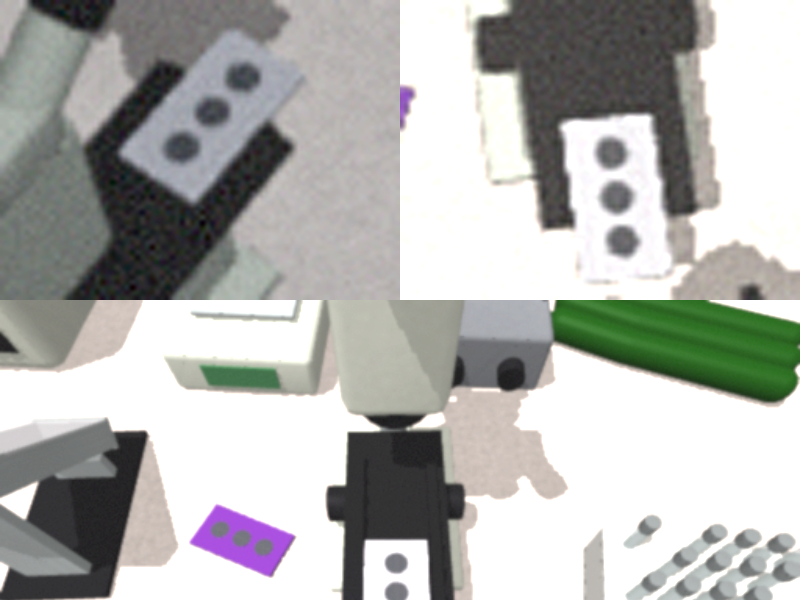

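Both views show the plate flat, overhanging the front edge, with its centre mark at top (313,179) and scene (192,172). Next I fit its pose and plan the grasp.

```bash
sed -e '/^st=/,$d' fit.py > fitlib.py; python3 - <<'E'
from fitlib import *; from rows import *
t=.086
pl=fit([(ct,[0,0,t],(313.4,179.4)),(cs,[0,0,t],(192.4,172.2)),(ct,[-.055,.03,t],(306,196.2)),(ct,[-.055,-.03,t],(324,194.8)),(ct,[.055,.03,t],(302.2,164)),(ct,[.055,-.03,t],(320.4,163)),
(cs,[-.055,-.03,t],(197,155.6)),(cs,[-.055,.03,t],(210.6,165)),(cs,[.055,.03,t],(188.8,190.4)),(cs,[.055,-.03,t],(174.2,180.6))],[.55,-.2,.07])
u=np.array([np.cos(pl[2]),np.sin(pl[2])]);print("rel edge",(pl[:2]-[.5411,-.2094])@[.9975,.069])
yaw=np.degrees(pl[2]); R=Rt(yaw,35)
g=np.r_[pl[:2]-u*.043,.083]       # grasp point 12 mm from front end
T=g+R[:,2]*.012                    # plate 12 mm behind tips
pre=T-R[:,2]*.07
print("T",T)
a=plan(pre,R,4); plan(T,R,3,*a)
E
```

```text
[ 0.5533 -0.2073] 3.1 res px [[-0.4, -0.4], [0.4, -0.1], [-0.3, -0.1], [-0.0, -0.2], [-0.0, -0.4], [-0.2, -0.8], [-0.5, -0.9], [1.1, -0.4], [0.2, -0.2], [-0.6, -0.8]]
rel edge 0.012322229866195973
T [ 0.51724437 -0.20926343  0.07317018]
[-0.1, 15.1, 29.5, -0.8, 0.1, 0.1]
[-0.2, 14.7, 29.7, -0.8, 0.1, 0.1]
[-0.2, 14.2, 29.9, -0.8, 0.1, 0.1]
[-0.2, 13.8, 30.1, -0.8, 0.1, 0.1]
--
[-0.0, -0.0, 23.3, 0.0, 0.0, 0.0]
[-0.0, -0.0, 23.3, 0.0, 0.0, 0.0]
[-0.0, -0.0, 23.3, 0.0, 0.0, 0.0]
--
```

```bash
python3 -m creep '[[0,15,29,-0.8,0,0,1],[0,15,30,-0.8,0,0,1],[0,14,30,-0.8,0,0,1],[0,14,30,-0.8,0,0,1],[0,0,20,0,0,0,1],[0,0,25,0,0,0,1],[0,0,20,0,0,0,1],[0,0,10,0,0,0,1],[0,0,0,0,0,0,1],[0,0,0,0,0,0,1]]' && python3 - <<'E'
from rows import *
c=capture("wrist");s=sense();print(s["tcp_pos"],s["wrist_force"]);cv2.imwrite("pics/g2.png",cv2.convertScaleAbs(cv2.resize(c["color"][100:300,100:420],(640,400)),alpha=1.5))
E
```

```text
time_s: 13.0
tcp_pos: [0.5201, -0.2093, 0.0698]
ee_rot: [[0.065, -0.815, 0.576], [-0.998, -0.053, 0.037], [0.001, -0.577, -0.817]]
wrist_force: [-1.0, 1.0, -0.6]
gripper_width: 0.998
[ 0.52013533 -0.20921805  0.06998922] [ 0.15840441  0.24992219 -0.55313417]
```

View pics/g2.png

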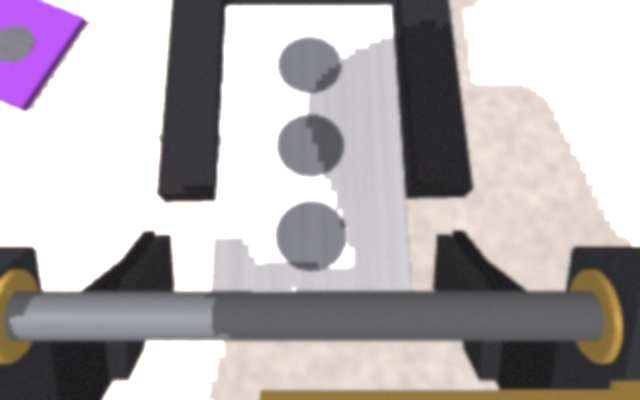

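```bash
python3 -m creep '[[2,0,0,0,0,0,1],[0,0,0,0,0,0,0.75],[0,0,0,0,0,0,0.6],[0,0,0,0,0,0,0.3],[0,0,0,0,0,0,0],[0,0,0,0,0,0,0],[0,0,0,0,0,0,0],[0,0,0,0,0,0,0],[0,0,0,0,0,0,0],[0,0,0,0,0,0,0]]'
python3 - <<'E'
from rows import *
s=sense();p=s["tcp_pos"];print(p,s["wrist_force"],s["gripper_width"])
plan(p+np.array([-.003,0,.03]),np.array(s["ee_rot"]),3)
E
```

```text
time_s: 14.3
tcp_pos: [0.5204, -0.2111, 0.0692]
ee_rot: [[0.065, -0.815, 0.575], [-0.998, -0.053, 0.037], [-0.0, -0.576, -0.817]]
wrist_force: [-0.9, -0.9, 0.5]
gripper_width: 0.687
[ 0.52035425 -0.2111451   0.06920868] [-0.92170142 -0.92559762  0.54372491] 0.6870088502994955
[-0.1, -4.9, -8.7, 0.0, 0.0, 0.0]
[-0.1, -4.9, -8.7, 0.0, 0.0, 0.0]
[-0.1, -4.9, -8.7, 0.0, 0.0, 0.0]
--
```

```bash
python3 -m creep '[[0,-2.3,-3.3,0,0,0,0],[0,-4.6,-6.5,0,0,0,0],[0,-5.8,-8.2,0,0,0,0],[0,-8.6,-12.3,0,0,0,0],[0,-8,-25,0,0,0,0],[0,-8,-25,0,0,0,0],[0,-8,-25,0,0,0,0],[0,-8,-25,0,0,0,0],[0,-4,-12,0,0,0,0],[0,0,0,0,0,0,0]]'
python3 - <<'E'
from rows import *
import pickle
s=sense();print(s["tcp_pos"],s["wrist_force"],s["gripper_width"])
b=capture("wrist")["color"];cs=capture("scene");u,v=proj(cs,s["tcp_pos"])[0].astype(int)
w=pickle.load(open("w1.pkl","rb"))["color"]
a=cv2.resize(w[0:105,220:360],(800,600),interpolation=2)
def g(im,x,y,sc,st=20):
    for i in range(0,im.shape[1],int(st*sc)): cv2.putText(im,str(int(x+i/sc)),(i,10),0,.35,(0,0,255),1)
    for i in range(0,im.shape[0],int(st*sc)): cv2.putText(im,str(int(y+i/sc)),(0,i+4),0,.35,(0,0,255),1)
    return im
W=g(cv2.resize(w[0:105,225:330],(525,525),interpolation=2),225,0,5,10)
S=cv2.resize(cs["color"][v-30:v+40,u-35:u+20],(275,350),interpolation=2);B=cv2.resize(b,(275,175))
cv2.imwrite("pics/l.png",cv2.convertScaleAbs(np.hstack([W,np.vstack([S,B])]),alpha=1.2))
E
```

```text
time_s: 15.55
tcp_pos: [0.4852, -0.2133, 0.2191]
ee_rot: [[0.065, -0.815, 0.576], [-0.998, -0.053, 0.037], [0.0, -0.577, -0.816]]
wrist_force: [0.3, 0.4, -1.8]
gripper_width: 0.683
[ 0.48519028 -0.21331347  0.21912141] [ 0.27264994  0.42676153 -1.75021916] 0.6832109012572797
```

View pics/l.png

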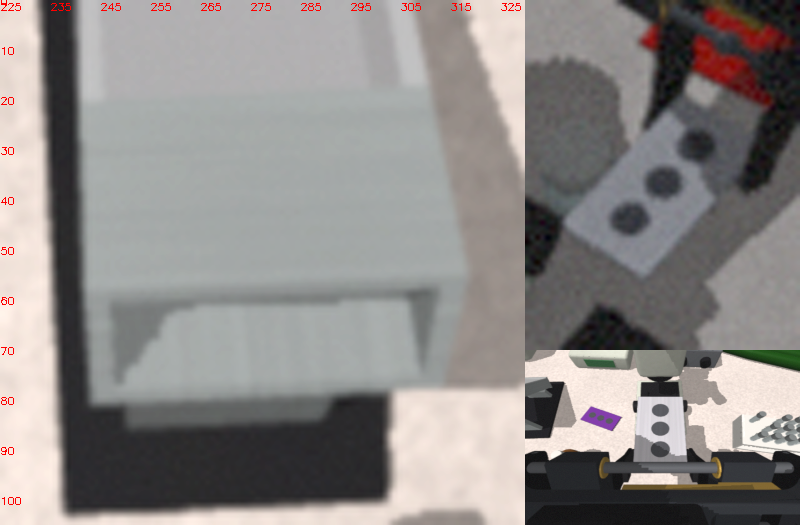

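```bash
python3 - <<'E'
from fitlib import *; import pickle
w=pickle.load(open("w1.pkl","rb"))
r=lambda s,y,h:[s*C35+h*S35,y,.165-s*S35+h*C35]
A=[(w,r(0,.044,.028),(242,56.6)),(w,r(0,-.044,.028),(318,54)),(w,r(0,.038,0),(248.6,78)),(w,r(0,-.038,0),(310.4,75)),(w,r(0,.038,.025),(247,60)),(w,r(0,-.038,.025),(312.4,57.6))]
B=[(ct,r(0,.044,0),(181.25,177)),(ct,r(0,-.044,0),(209.25,174.25)),(ct,r(0,.044,.028),(179.5,170)),(ct,r(0,-.044,.028),(207.5,167))]
C=[(cs,r(0,-.044,.028),(280,230)),(cs,r(0,.044,.028),(307.5,246.25))]
x0=[.55,.17,.1]
fit(A,x0);fit(A+B,x0);fit(A+B+C,x0);fit(C+B,x0)
# wrist with side direction: metal/plastic seam at s=.07
fit(A+[(w,r(.07,.044,.028),(241,20.5)),(w,r(.07,-.044,.028),(310,17.5))],x0)
E
```

```text
[0.562  0.1734] 5.97 res px [[-0.2, 1.2], [0.9, 0.5], [-0.7, -0.6], [-1.0, -0.2], [0.1, -0.1], [0.7, -0.6]]
[0.5617 0.173 ] 5.98 res px [[0.1, 1.5], [1.2, 0.8], [-0.4, -0.3], [-0.8, 0.1], [0.4, 0.2], [1.0, -0.3], [-1.5, -1.1], [-1.3, -2.0], [-1.7, -0.9], [-1.0, -1.6]]
[0.5614 0.1731] 6.06 res px [[0.0, 1.8], [1.1, 0.9], [-0.5, -0.0], [-0.8, 0.2], [0.4, 0.4], [0.9, -0.1], [-1.5, -1.0], [-1.3, -1.9], [-1.7, -0.8], [-1.1, -1.6], [-3.8, 0.9], [-2.6, 1.7]]
[0.5566 0.1711] 5.53 res px [[-3.3, -1.0], [-2.3, -0.0], [-0.9, 0.4], [-0.6, -0.3], [-1.1, 0.6], [-0.3, 0.1]]
[0.5617 0.1734] 6.12 res px [[-0.3, 1.6], [0.8, 0.7], [-0.7, -0.2], [-1.1, 0.0], [0.1, 0.3], [0.7, -0.4], [-0.3, -0.6], [0.7, -0.9]]
```

```bash
cat > ins.py <<'E'
from rows import *
M=np.array([.562,.1735,.165]);YAW=6.0
def tcp(s,h,R=None,y=0,off=(0,-.0349,.0078)):
    a=np.radians(35);Z=Ro.from_euler("z",YAW,degrees=True).as_matrix()
    R=Rt(YAW,0) if R is None else R
    return M+Z@np.array([s*np.cos(a)+h*np.sin(a),y,-s*np.sin(a)+h*np.cos(a)])-R@np.array(off),R
E
python3 - <<'E'
from ins import *
a=plan([.43,-.05,.30],Rt(5,18),6)
P,R=tcp(-.10,.010); print(P)
b=plan([P[0],P[1],.30],R,6,*a)
plan(P,R,4,*b)
E
```

```text
[-27.8, -1.9, -15.5, -2.8, -0.1, -0.2]
[-27.8, -1.2, -15.6, -2.8, -0.1, -0.2]
[-27.8, -0.5, -15.6, -2.8, -0.1, -0.2]
[-27.8, 0.1, -15.5, -2.8, -0.1, -0.2]
[-27.8, 0.8, -15.5, -2.8, -0.1, -0.2]
[-27.9, 1.5, -15.4, -2.8, -0.1, -0.2]
--
[0.45152906 0.16188904 0.23834916]
[-34.9, -6.3, 2.1, -3.0, -0.0, -0.2]
[-34.8, -6.5, 1.7, -3.0, -0.0, -0.2]
[-34.8, -6.7, 1.4, -3.0, -0.0, -0.2]
[-34.8, -6.9, 1.1, -3.0, -0.0, -0.2]
[-34.8, -7.0, 0.7, -3.0, -0.0, -0.2]
[-34.8, -7.2, 0.4, -3.0, -0.0, -0.2]
--
[0.0, 0.0, 15.4, 0.0, 0.0, 0.0]
[0.0, 0.0, 15.4, 0.0, 0.0, 0.0]
[0.0, 0.0, 15.4, 0.0, 0.0, 0.0]
[0.0, 0.0, 15.4, 0.0, 0.0, 0.0]
--
```

```bash
python3 -m creep '[[-28,-2,-15.5,-2.8,0,-0.2,0],[-28,-1,-15.5,-2.8,0,-0.2,0],[-28,-1,-15.5,-2.8,0,-0.2,0],[-28,0,-15.5,-2.8,0,-0.2,0],[-28,1,-15.5,-2.8,0,-0.2,0],[-28,2,-15.5,-2.8,0,-0.2,0],[-35,-6,2,-3,0,-0.2,0],[-35,-6.5,2,-3,0,-0.2,0],[-35,-7,1.4,-3,0,-0.2,0],[-35,-7,1,-3,0,-0.2,0]]' && python3 -m creep '[[-35,-7,0.7,-3,0,-0.2,0],[-35,-7,0.4,-3,0,-0.2,0],[0,0,15,0,0,0,0],[0,0,15,0,0,0,0],[0,0,15,0,0,0,0],[0,0,10,0,0,0,0],[0,0,0,0,0,0,0],[0,0,0,0,0,0,0],[0,0,0,0,0,0,0],[0,0,0,0,0,0,0]]'
python3 - <<'E'
from ins import *
import pickle
s=sense();print(s["tcp_pos"],s["wrist_force"],s["gripper_width"])
w=capture("wrist");pickle.dump(w,open("w5.pkl","wb"));cs=capture("scene");pickle.dump(cs,open("s5.pkl","wb"))
im=cv2.convertScaleAbs(w["color"],alpha=1.2)
u,v=proj(cs,M)[0].astype(int);print(proj(w,M),u,v)
S=cv2.resize(cs["color"][v-60:v+30,u-30:u+45],(250,300),interpolation=2);print("scene crop org",u-30,v-60,"x3.33")
W=cv2.resize(im[0:240,130:380],(550,528),interpolation=2)
for i in range(0,550,44): cv2.putText(W,str(130+i*10//22),(i,8),0,.3,(0,0,255),1)
for i in range(0,528,44): cv2.putText(W,str(i*10//22),(0,i+3),0,.3,(0,0,255),1)
S=np.vstack([S,np.zeros((228,250,3),np.uint8)])
cv2.imwrite("pics/i.png",np.hstack([W,S]))
E
```

```text
time_s: 17.0
tcp_pos: [0.4448, 0.0948, 0.2982]
ee_rot: [[0.097, -0.989, 0.109], [-0.995, -0.098, -0.002], [0.013, -0.108, -0.994]]
wrist_force: [0.4, 0.9, -0.6]
gripper_width: 0.68
time_s: 18.25
tcp_pos: [0.4524, 0.1637, 0.2437]
ee_rot: [[0.104, -0.995, 0.009], [-0.995, -0.104, -0.011], [0.012, -0.007, -1.0]]
wrist_force: [0.7, -0.9, -0.6]
gripper_width: 0.681
[0.45244711 0.16373668 0.24372529] [ 0.65296525 -0.90284298 -0.5883863 ] 0.6814484004560987
[[252.07176459  70.97616935]] 292 238
scene crop org 262 178 x3.33
```

View pics/i.png

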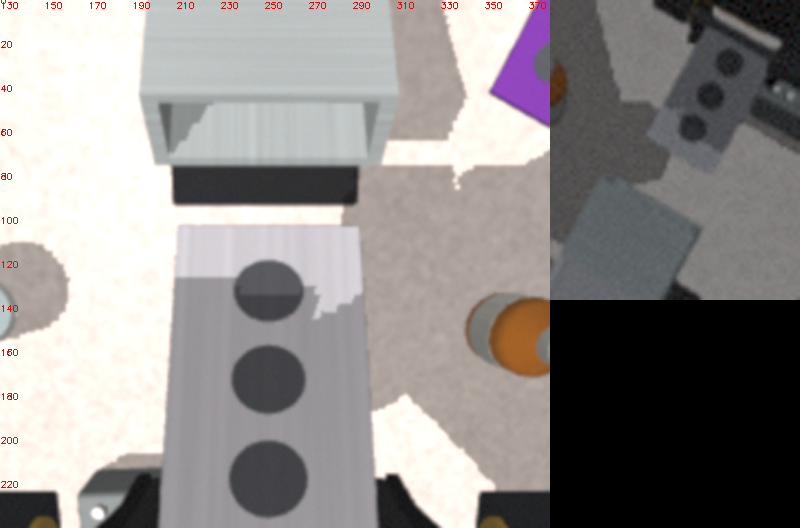

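```bash
python3 - <<'E'
from fitlib import *; import pickle
from ins import *
w=pickle.load(open("w5.pkl","rb"))
r=lambda s,y,h:[s*C35+h*S35,y,.165-s*S35+h*C35]
A=[(w,r(0,.044,.028),(192.7,43.2)),(w,r(0,-.044,.028),(310.9,43.2)),(w,r(0,.038,0),(207.3,71.8)),(w,r(0,-.038,0),(296.8,71.4)),(w,r(0,.038,.025),(201.8,46.4)),(w,r(0,-.038,.025),(302.7,46.4))]
m=fit(A,[.56,.17,.1])
s=sense();p=np.array(s["tcp_pos"]);R=np.array(s["ee_rot"])
obs=[((.055,.03),(210.9,102.7)),((.055,-.03),(293.2,103.2)),((0,0),(252.3,172.3)),('m1',(252.3,132.3)),('m-1',(252.3,217.3))]
def pts(q):
    ax=np.array([np.sin(q[5]),-np.cos(q[3])*np.cos(q[5]),np.sin(q[3])]);sd=np.array([-1,0,0.]);n=np.cross(ax,sd)
    c=np.array([q[0],q[1],q[2]])+.003*n*(1 if n[2]<0 else -1)
    o=[]
    for l,_ in obs:
        a,b=l if not isinstance(l,str) else (q[4]*float(l[1:]),0)
        o.append(p+R@(c+a*ax+b*sd))
    return np.array(o)
f=lambda q:np.r_[(proj(w,pts(q))-[o[1] for o in obs]).ravel(),(q[1]+.0349)/.002,(q[2]-.0078)/.002,(q[4]-.028)/.002]
q=least_squares(f,[0,-.035,.008,.61,.028,0]);print("plate in tool mm",np.round(q.x[:3]*1000,1),"pitch",np.degrees(q.x[3]),"spacing",q.x[4],"yaw",np.degrees(q.x[5]));print(np.round(f(q.x),1))
E
```

```text
[0.5615 0.1736] 6.14 res px [[-0.1, 0.0], [0.7, -0.1], [-0.8, -0.2], [0.3, 0.0], [-0.3, 0.2], [0.1, 0.1]]
plate in tool mm [  0.6 -36.9   8.6] pitch 37.08433463590812 spacing 0.0299482495327911 yaw -0.011886936564479247
[-0.4  0.3  0.5 -0.3 -0.  -0.  -0.1  0.4  0.1 -0.  -1.   0.4  1. ]
```

```bash
python3 - <<'E'
import ins; from ins import *
ins.M=np.array([.5615,.1736,.165]);ins.YAW=6.1
o=(.0005,-.036,.0085);R=Rt(6.1,0)
P1=tcp(-.075,.0115,R,0,o)[0];P2=tcp(.020,.0105,R,0,o)[0];print(P1,P2)
a=plan(P1,R,2);plan(P2,R,8,*a)
E
```

```text
[0.47112094 0.16444411 0.22593848] [0.54792943 0.17265257 0.17062957]
[0.5, -9.3, 8.8, -0.2, -0.4, -0.1]
[0.5, -9.4, 8.8, -0.2, -0.4, -0.1]
--
[-0.0, -9.7, 6.9, 0.0, 0.0, 0.0]
[-0.0, -9.7, 6.9, 0.0, 0.0, 0.0]
[-0.0, -9.7, 6.9, 0.0, 0.0, 0.0]
[-0.0, -9.7, 6.9, 0.0, 0.0, 0.0]
[-0.0, -9.7, 6.9, 0.0, 0.0, 0.0]
[-0.0, -9.7, 6.9, 0.0, 0.0, 0.0]
[-0.0, -9.7, 6.9, 0.0, 0.0, 0.0]
[-0.0, -9.7, 6.9, 0.0, 0.0, 0.0]
--
```

```bash
python3 -m creep '[[0.5,-9.3,8.8,-0.2,-0.4,-0.1,0],[0.5,-9.3,8.8,-0.2,-0.4,-0.1,0],[0,0,0,0,0,0,0],[0,-6,4.3,0,0,0,0],[0,-8,5.7,0,0,0,0],[0,-8,5.7,0,0,0,0],[0,-8,5.7,0,0,0,0],[0,-6,4.3,0,0,0,0],[0,-4,2.8,0,0,0,0],[0,0,0,0,0,0,0]]' && python3 - <<'E'
from rows import *
s=sense();print(s["tcp_pos"],s["wrist_force"],s["gripper_width"])
plan([.5479,.1727,.1706],Rt(6.1,0),5)
E
```

```text
time_s: 19.7
tcp_pos: [0.5109, 0.1686, 0.197]
ee_rot: [[0.107, -0.994, -0.001], [-0.994, -0.107, 0.001], [-0.001, 0.001, -1.0]]
wrist_force: [0.3, 0.4, -1.3]
gripper_width: 0.684
[0.51086787 0.16864586 0.19696758] [ 0.33882631  0.39940771 -1.27420413] 0.6841451433259503
[-0.0, -7.5, 5.3, 0.0, 0.0, 0.0]
[-0.0, -7.5, 5.3, 0.0, 0.0, 0.0]
[-0.0, -7.5, 5.3, 0.0, 0.0, 0.0]
[-0.0, -7.5, 5.3, 0.0, 0.0, 0.0]
[-0.0, -7.5, 5.3, 0.0, 0.0, 0.0]
--
```

Inserting freely: the lead end is about 25 mm into the tunnel and there is no contact force. I'll go the rest of the way, then release.

```bash
python3 -m creep '[[0,-5,3.5,0,0,0,0],[0,-7.5,5.3,0,0,0,0],[0,-7.5,5.3,0,0,0,0],[0,-7.5,5.3,0,0,0,0],[0,-6,4.3,0,0,0,0],[0,-4,2.8,0,0,0,0],[0,0,0,0,0,0,0],[0,0,0,0,0,0,0],[0,0,0,0,0,0,0],[0,0,0,0,0,0,0]]' && python3 -c "
from station import *
s=sense();print(s['tcp_pos'],s['wrist_force'],s['gripper_width'])"
```

```text
time_s: 20.95
tcp_pos: [0.548, 0.1728, 0.171]
ee_rot: [[0.107, -0.994, -0.0], [-0.994, -0.107, 0.001], [-0.001, -0.0, -1.0]]
wrist_force: [-0.2, 0.6, -0.3]
gripper_width: 0.682
[0.54796979 0.17282131 0.17104057] [-0.17819683  0.58203449 -0.25756124] 0.6822881725831185
```

```bash
python3 -m creep '[[0,0,0,0,0,0,1],[0,0,0,0,0,0,1],[0,0,0,0,0,0,1],[0,0,0,0,0,0,1],[0,0,0,0,0,0,1],[0,0,0,0,0,0,1],[0,0,0,0,0,0,1],[0,0,0,0,0,0,1],[0,0,0,0,0,0,1],[0,0,0,0,0,0,1]]' && python3 -m creep '[[0,8,-8,0,0,0,1],[0,15,-15,0,0,0,1],[0,20,-20,0,0,0,1],[0,20,-20,0,0,0,1],[0,10,-20,0,0,0,1],[0,0,-20,0,0,0,1],[0,0,-10,0,0,0,1],[0,0,0,0,0,0,1],[0,0,0,0,0,0,1],[0,0,0,0,0,0,1]]'
python3 - <<'E'
from ins import *
s=sense();print(s["tcp_pos"],s["wrist_force"])
Z=Ro.from_euler("z",6.1,degrees=True).as_matrix();a=np.radians(35)
P=lambda q,y,h:np.array([.5615,.1736,.165])+Z@np.array([q*np.cos(a)+h*np.sin(a),y,-q*np.sin(a)+h*np.cos(a)])
out=[]
for n in ("top","scene","wrist"):
    c=capture(n);k=proj(c,P(.175,0,.003))[0];print(n,"home px",k,[(d["xy"],round(d["p"],2)) for d in find_in(n,"plate_center")[:4]])
    im=c["color"].copy();h,w=75,67
    u=int(np.clip(k[0]-w//2,0,512-w));v=int(np.clip(k[1]-h//2-5,0,384-h));o=cv2.resize(im[v:v+h,u:u+w],(266,300),interpolation=2)
    cv2.circle(o,(int((k[0]-u)*266/w),int((k[1]-v)*300/h)),3,(0,0,255),1)
    if n=="wrist": o=cv2.resize(im,(400,300))
    out.append(cv2.convertScaleAbs(o,alpha=1.3))
cv2.imwrite("pics/end.png",np.hstack(out)[:,:800] if 0 else cv2.resize(np.hstack(out),(800,258)))
E
```

```text
time_s: 22.2
tcp_pos: [0.548, 0.1728, 0.1708]
ee_rot: [[0.107, -0.994, -0.0], [-0.994, -0.107, 0.001], [-0.001, 0.0, -1.0]]
wrist_force: [0.5, -0.2, 0.2]
gripper_width: 1.0
time_s: 23.45
tcp_pos: [0.4752, 0.1646, 0.2828]
ee_rot: [[0.107, -0.994, -0.002], [-0.994, -0.107, 0.0], [-0.0, 0.002, -1.0]]
wrist_force: [-0.5, -1.0, -0.1]
gripper_width: 1.002
[0.47520787 0.16460943 0.28284207] [-0.47624297 -1.02707208 -0.10537433]
top home px [193.9364557  140.00965792] [([361.8, 250.2], 0.92)]
scene home px [263.07247592 292.27867609] [([220.6, 237.8], 0.69), ([209.6, 108.9], 0.61)]
wrist home px [251.79791523 -21.6061718 ] [([384.9, 63.5], 0.88), ([118.9, 150.4], 0.34)]
```

View pics/end.png

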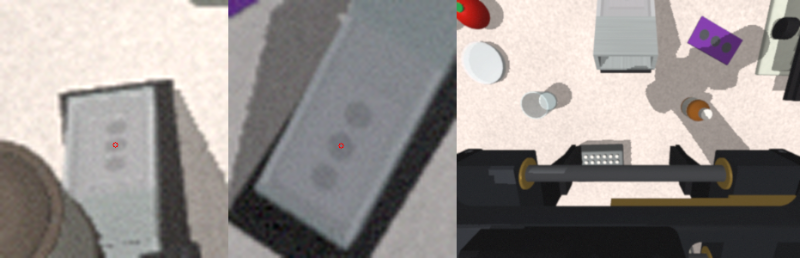

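The plate's three marks show through the clear roof, and the middle one sits on the projected chute_home in both the top and the scene view. The bottle and beaker still stand and the robot touches nothing, so I'm handing in.

```bash
python3 -c "
from station import *
print(finish_job())"
```

```text
the job is handed in; nothing more can be done
None
```

The plate is in the return chute, resting at its lower end, and the job was handed in about 23.5 s into the 64 s allowed.

- **Slide:** I pushed the plate forwards with the closed fingers, leaning 38°. Its centre ended about 12 mm behind the stage's front edge, so it overhung by about 43 mm and lay flat.
- **Grip and post:** I gripped the overhanging end by its sides and lifted it off. After measuring the mouth again from close up, I posted the plate about 75 mm deep and let go, and it slid down by itself.

**Last checks:**
- The plate's middle mark lies on the projected chute_home in both the top and scene pictures.
- The wrist force readings I took were about 2 N or less throughout, and none of my pictures show the microscope head being touched.
- The bottle and beaker were standing in the last wrist picture. The jar was not in any of the final pictures, but the arm never came near it.

**Disagreements:**
- In the first position estimates, the scene camera put the chute mouth 3 px (about 10 mm) off from the other views. The close-up wrist measurement settled it, and the plate went in without contact.
- The plate network did not report the plate inside the chute, so that check rests on the marks seen through the clear roof.

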